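Fit the second locating pin in the weld jig

ROBOT

A 6-joint arm with a two-finger parallel gripper is mounted at the origin on the work surface; the furniture and walls round the work are solid. World frame = base frame: x ahead of the robot, y to its left, z up, the work surface at z = 0. Lengths are in m, angles in degrees, forces in N, time in s.
With the tool pointing down it reaches from about 0.35 to 0.975 m from the base axis. Payload 4.9 kg.
Tool frame: the origin (TCP) lies between the finger pads; the fingertips stand 17 mm ahead of it and the grasp point (between the pads) lies 2 mm behind it (manip.tip_reach is the distance from the TCP to the fingertips, in m); z points along the fingers, y is the line along which they close (so a half turn about z gives the same grasp; the last joint's range is limited). The gripper opens to 85 mm and grips with 20 to 120 N. Pads are 22 mm wide; open, the fingers measure 114 mm over their backs; the gripper's body (76 mm by 85 mm) begins 54 mm behind the grasp point. The pads swing forward as they close: fully open they stand 13 mm farther back than shut.
Start: joints at [67.838, 3.019, 92.412, -0, 84.569, -6.818], TCP at [0.165, 0.603, 0.248] pointing down, gripper open.
Joint ranges: [-172.51, 172.51], [-57.92, 126.97], [3.15, 148.05], [-58.71, 238.71], [5.1, 150.11], [-179.66, 179.66]. Speed limits (degrees/s): [147.25, 147.25, 180, 180, 180, 180].

INTERFACE

Orientations are given as a 3x3 rotation matrix whose columns are the frame's x, y, z axes.
In Python, from plant import manip, eyes gives the robot as it stands.
- The arm moves only by the tool drive_tool, never from a script. Its argument "increments" is a list of rows, each a list of 2 entries, a list of its own where there are three numbers: the shift along the tool's x, y, z in units of 25 mm (1.0 is 25 mm), then the turn, a rotation vector about the tool's x, y, z in units of 1.5 rad (1.0 is 1.5 rad). In form: [[[dx, dy, dz], [ax, ay, az]], ...]. A call has exactly 5 rows; each row shifts and turns the commanded pose from where the row before left it, along the tool's axes as they then stand; what a row does not reach is not made up. A row lasts 1/10 s, in which the tool goes at most 50 mm and 8.59 degrees, less where a joint would pass 70% of its speed; a pose out of reach is approached as far as the arm can. A call with a number of a shift or a turn outside -1 to 1 is refused whole. A call with a gripper value outside its range is refused whole. "claw" is the opening, from 0 (shut) to 1 (fully open), set as the call begins (left out, the last holds). The fingers move at their own pace and stop on an object; "squeeze" is the grip in N (left out, the last holds). Time passes only in rows, so rows that do not move let the fingers close, or fill a call up. It gives the time, the measured TCP pose, the force, the opening and the grip force at its end, in the units of the state.
- manip.sense(): the state, without advancing time (a new reading comes with each control period).
- eyes.read_camera(name): name is "scene" or "side" or "wrist"; returns the picture (384x512x3 uint8, red, green, blue); there is no depth.
- eyes.camera_params(name): a dict with "fx", "fy", "cx", "cy" (pixels), "R" (3x3) and "t" (3): a world point X has camera coordinates R X + t. Camera axes: x right, y down, z forward; pixel columns grow to the right and rows downward; lengths in m; the calibration is good to about 2 mm. A picture is of the moment at which its call begins: read the wrist's pose just before it. camera_params takes no time and is no camera call; for the wrist camera it gives the pose at the moment of the call.
- manip.finish_job(): hands the job in; it is judged then, once.
The state is a dict: "clock": time; "joint_pos": joint angles; "joint_vel": joint speeds; "joint_efforts": joint torques, N m; "eef_pos": TCP position; "tcp_rot": TCP orientation; "wrist_force": force on the tool from outside, world axes, zero at the start; "torque": the same for the moment, N m; "grip_width": opening from 0.0 (shut) to 1.0 (fully open); "grasp_force": force on a finger pad.
Only numpy, scipy, OpenCV 4.12 (cv2) and the standard library are available. Lean on these libraries where they do the work, as an engineer would, in place of code of your own. Each camera call takes 0.05 s, during which the arm holds its last target. There are 200 camera calls.

TASK

The blue weld jig on the table has only one of its two yellow-headed locating pins fitted. Take the yellow-headed pin from the wooden pin rack, lower it nose down into the jig's empty funnel-mouthed socket without dropping it in from above, let it seat fully home and upright, and let go. Leave the red-headed and the black-headed pins in the rack.

Things in the scene. Friction and masses are not known exactly. Their poses are not given: they have to be found in the camera images.
- pin_yellow_grip (a point): Yellow-headed pin standing nose down in a wooden rack. Point on its axis in the head, 106 mm above the table at the start; z is up the pin. Head: 24 mm cylinder from 29 mm below to 21 mm above the point, to be gripped. Below it a conical collar 42 mm wide (top 29, small end 45 mm below the point), then a 16 mm shank; nose 96 mm below the point, 50 mm down its well. Loose fit, 0.15 kg.
- socket_mouth (a point): Centre of the mouth of the jig's empty socket, 85 mm above the table, z up; +y points to the fitted, fixed yellow pin 130 mm away. Mouth 48 mm wide, narrowing at 45 degrees over 10 mm to a 28 mm bore 60 mm deep. The pin's collar seats in the funnel: home, the pin's grip point is 29 mm above this point. The jig is a fixed blue plate 95 x 210 mm with an angle clip in the middle.
- pin_red_grip (a point): Bystander: red-headed pin in the rack, same shape, point at the same place in its head. The fixed rack, 70 x 210 mm, 60 mm tall, has three wells in a row, 75 mm apart, that hold the yellow, red and black pins in any order.
- pin_black_grip (a point): Bystander: black-headed pin in the rack, same shape as the yellow one, point at the same place in its head. To be left in its well.

How it is judged:
By the outcome, as a careful person would: the job done as asked, in the order asked, and still so for the second after the job is handed in, with the robot touching nothing.
It also fails if it takes over 40 s, if anything falls off the work surface, if the arm or the gripper's body presses on something with over 40 N, if the wrist force passes 120 N, or if a joint passes its speed limit or range.

## Working session

There is one attempt and no reset: what is moved stays moved. The work goes in short steps, Python scripts to look and compute and a tool call to move; the robot and the scene stay as the last step left them, time stands still between calls to the robot, and variables do not carry over. Pictures are saved under pics/ and viewed, at most 10 in all, crops included, and the job is handed in when it is done.

Besides the shell and the picture viewer there is one more tool, called after "Request:" by a JSON object that holds its "method" and its "body", one argument or row to a line. drive_tool: Moves the arm, as the interface text tells. Its arguments: {"type":"object","properties":{"increments":{"type":"array","items":{"type":"array"}},"claw":{"type":"number"},"squeeze":{"type":"number"}},"required":["increments"]}

```bash
mkdir -p pics; python3 - <<'E'
from plant import manip, eyes
import cv2,numpy as np
s=manip.sense();print(s['clock'],s['eef_pos'],s['tcp_rot'],manip.tip_reach)
for n in("scene","side"):
    p=eyes.camera_params(n);print(n,{k:np.round(v,4).tolist() for k,v in p.items()})
    cv2.imwrite(f"pics/{n}1.png",cv2.resize(eyes.read_camera(n)[:,:,::-1],(800,600)))
E
```

```text
0.0 [0.16513956 0.60217778 0.24706269] [[-9.64352523e-01  2.64619750e-01 -7.73846768e-04]
 [ 2.64620772e-01  9.64350662e-01 -1.91012814e-03]
 [ 2.40802011e-04 -2.04681282e-03 -9.99997876e-01]] 0.017
scene {'fx': 386.0498, 'fy': 386.0498, 'cx': 247.1712, 'cy': 189.708, 'R': [[0.5319, -0.8468, -0.007], [-0.5579, -0.3441, -0.7552], [0.6371, 0.4056, -0.6554]], 't': [-0.2251, 0.4166, 0.7666]}
side {'fx': 377.0905, 'fy': 377.0905, 'cx': 253.2528, 'cy': 200.7616, 'R': [[0.93, -0.3674, -0.01], [-0.193, -0.4651, -0.864], [0.3127, 0.8055, -0.5034]], 't': [-0.4669, 0.2651, 0.8696]}
```

View pics/scene1.png

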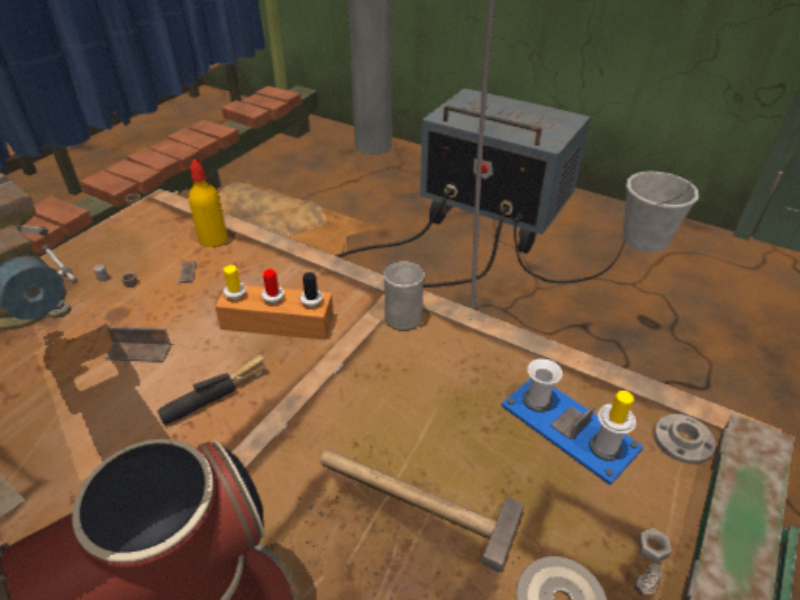

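View pics/side1.png

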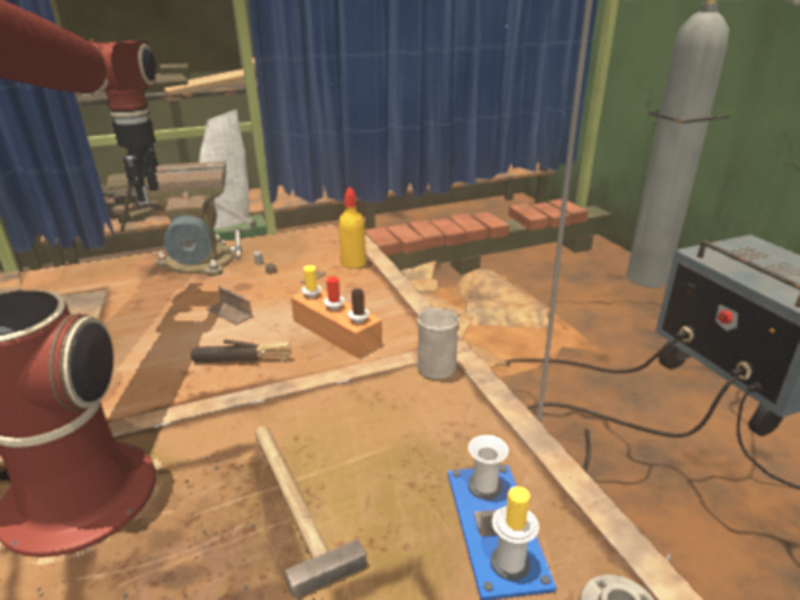

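The scene view has the rack's yellow pin head at about (233,279), red (271,283) and black (311,287), with the socket mouth at (544,371) and the fitted pin at (622,408). In the side view they are at (311,279), (333,291), (358,303), (488,450) and (518,508).

```bash
cat > h.py <<'E'
from plant import manip, eyes
import cv2,numpy as np
def ray(cam,uv,sc=1.5625):
    p=eyes.camera_params(cam) if isinstance(cam,str) else cam
    u,v=np.array(uv)/sc
    R=np.array(p['R']);d=R.T@np.array([(u-p['cx'])/p['fx'],(v-p['cy'])/p['fy'],1])
    return -R.T@np.array(p['t']),d
def atz(cam,uv,z,sc=1.5625):
    c,d=ray(cam,uv,sc);return c+d*(z-c[2])/d[2]
def tri(obs,sc=1.5625):
    A=np.zeros((3,3));b=np.zeros(3)
    for cam,uv in obs:
        c,d=ray(cam,uv,sc);d=d/np.linalg.norm(d);P=np.eye(3)-np.outer(d,d);A+=P;b+=P@c
    return np.linalg.solve(A,b)
E
python3 - <<'E'
from h import *
for n,a,b,z in [('Y',(233,279),(311,279),.106),('R',(271,283),(333,291),.106),('K',(311,287),(358,303),.106),('S',(544,371),(488,450),.085),('F',(622,408),(518,508),.114)]:
    print(n,tri([('scene',a),('side',b)]).round(4),atz('scene',a,z).round(4),atz('side',b,z).round(4))
E
```

```text
Y [0.4511 0.3567 0.0992] [0.4455 0.3499 0.106 ] [0.4481 0.3432 0.106 ]
R [0.4796 0.2882 0.0986] [0.4737 0.282  0.106 ] [0.4756 0.2739 0.106 ]
K [0.5093 0.2171 0.1   ] [0.5034 0.212  0.106 ] [0.5065 0.2074 0.106 ]
S [ 0.5554 -0.2199  0.0806] [ 0.552  -0.2204  0.085 ] [ 0.5522 -0.2244  0.085 ]
F [ 0.5205 -0.348   0.1108] [ 0.5159 -0.3485  0.114 ] [ 0.52   -0.3493  0.114 ]
```

```bash
python3 - <<'E'
from h import *
print('bottle',atz('scene',(212,243),0),atz('side',(353,266),0),'tip',tri([('scene',(197,165)),('side',(350,192))]))
print('cup',tri([('scene',(404,275)),('side',(438,322))]))
print('pole',tri([('scene',(474,308)),('side',(540,415))]),tri([('scene',(490,0)),('side',(587,0))]))
E
```

```text
bottle [0.60465571 0.58816911 0.        ] [0.61265468 0.58205974 0.        ] tip [0.61710678 0.59133397 0.1943469 ]
cup [0.61986624 0.08360906 0.10699138]
pole [ 0.83065411  0.02012131 -0.11922663] [0.7859447  0.02224892 0.59033948]
```

Request:
{"method": "drive_tool", "body": {
  "increments": [
    [[0,0,0],[0,0,0.1]],
    [[0,0,0],[0,0,0.1]],
    [[0,0,0],[0,0,0.1]],
    [[0,0,0],[0,0,0.1]],
    [[0,0,0],[0,0,0.1]]
  ],
  "claw": 1,
  "squeeze": 60
}}

```text
clock: 0.6
eef_pos: [0.1652, 0.6024, 0.2476]
tcp_rot: [[-0.52, 0.854, -0.0], [0.854, 0.52, -0.001], [-0.001, -0.001, -1.0]]
wrist_force: [-0.5, 0.7, 0.2]
grip_width: 0.997
grasp_force: 0.0
```

Request:
{"method": "drive_tool", "body": {
  "increments": [
    [[0,0,0],[0,0,0.094]],
    [[-0.95,0.45,0],[0,0,0]],
    [[-0.95,0.45,0],[0,0,0]],
    [[-0.95,0.45,0],[0,0,0]],
    [[-0.95,0.45,0],[0,0,0]]
  ]
}}

```text
clock: 1.1
eef_pos: [0.2451, 0.5327, 0.2476]
tcp_rot: [[-0.401, 0.916, -0.001], [0.916, 0.401, -0.001], [-0.001, -0.001, -1.0]]
wrist_force: [0.8, -0.2, -0.7]
grip_width: 1.0
grasp_force: 0.0
```

Request:
{"method": "drive_tool", "body": {
  "increments": [
    [[-0.95,0.45,0],[0,0,0]],
    [[-0.95,0.45,0],[0,0,0]],
    [[-0.95,0.45,0],[0,0,0]],
    [[-0.95,0.45,0],[0,0,0]],
    [[-0.95,0.45,0],[0,0,0]]
  ]
}}

```text
clock: 1.6
eef_pos: [0.3443, 0.4464, 0.2477]
tcp_rot: [[-0.4, 0.916, -0.001], [0.916, 0.4, -0.001], [-0.0, -0.001, -1.0]]
wrist_force: [0.2, 0.9, 0.7]
grip_width: 0.995
grasp_force: 0.0
```

Request:
{"method": "drive_tool", "body": {
  "increments": [
    [[-0.95,0.45,0],[0,0,0]],
    [[-0.95,0.45,0],[0,0,0]],
    [[-0.95,0.45,0],[0,0,0]],
    [[-0.95,0.45,0],[0,0,0]],
    [[0,0,0],[0,0,0]]
  ]
}}

```text
clock: 2.1
eef_pos: [0.4246, 0.3765, 0.2477]
tcp_rot: [[-0.397, 0.918, -0.0], [0.918, 0.397, -0.001], [-0.001, -0.001, -1.0]]
wrist_force: [-0.3, 1.1, -0.5]
grip_width: 1.003
grasp_force: 0.0
```

```bash
python3 - <<'E'
from h import *
s=manip.sense();print(s['clock'],s['eef_pos'],s['tcp_rot'],s['joint_pos'])
p=eyes.camera_params('wrist');im=eyes.read_camera('wrist')
import pickle;pickle.dump(p,open('w1.pkl','wb'))
for q in [(.448,.348,.127),(.476,.278,.127)]:
    c=np.array(p['R'])@q+p['t'];print(1.5625*np.array([p['fx']*c[0]/c[2]+p['cx'],p['fy']*c[1]/c[2]+p['cy']]))
cv2.imwrite("pics/w1.png",cv2.resize(im[:,:,::-1],(800,600)))
E
```

```text
2.1 [0.42460117 0.37647606 0.24766283] [[-3.97254327e-01  9.17708520e-01 -2.68897084e-04]
 [ 9.17708017e-01  3.97253756e-01 -1.20370959e-03]
 [-9.97834173e-04 -7.24947854e-04 -9.99999239e-01]] [ 3.40713957e+01 -4.74872064e+00  1.00158467e+02 -4.87101854e-02
  8.46416550e+01  1.06693296e+01]
[420.29997229 369.70050527]
[414.96289768 495.77441551]
```

View pics/w1.png

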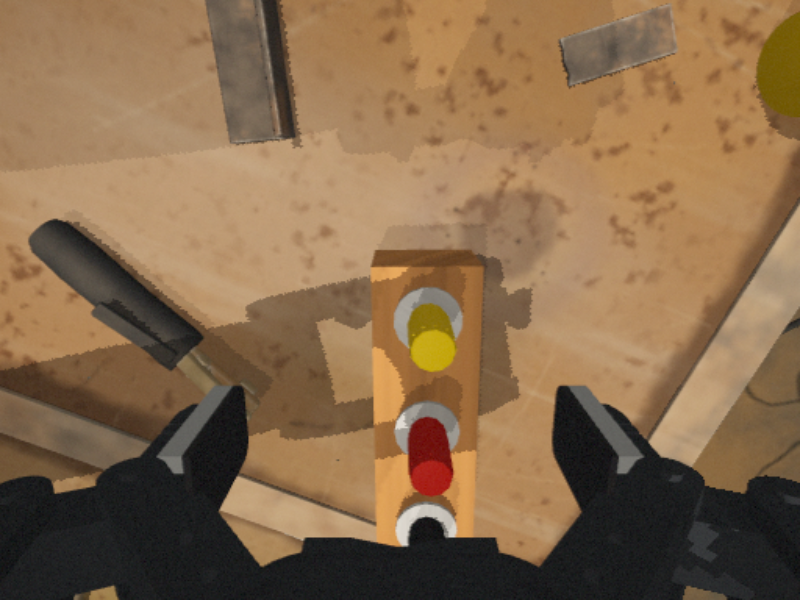

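The wrist view looks straight along the rack row. The yellow head's top is at (433,351), red's top is at (432,476), and yellow's collar is at (428,316).

```bash
python3 - <<'E'
from h import *
import pickle;p=pickle.load(open('w1.pkl','rb'));s=manip.sense()
R=np.array(s['tcp_rot']);e=np.array(s['eef_pos'])
for uv,z in [((433,351),.127),((428,316),.077),((432,476),.127)]:
    q=atz(p,uv,z);print(q.round(4),(R.T@(q-e)/.025).round(3))
E
```

```text
[0.4497 0.3599 0.127 ] [-1.06   0.687  4.827]
[0.4486 0.3626 0.077 ] [-0.945  0.69   6.827]
[0.4794 0.2932 0.127 ] [-3.981  0.715  4.827]
```

Request:
{"method": "drive_tool", "body": {
  "increments": [
    [[-0.5,0.34,0.6],[0,0,0]],
    [[-0.5,0.34,0.8],[0,0,0]],
    [[0,0,0.8],[0,0,0]],
    [[0,0,0.6],[0,0,0]],
    [[0,0,0],[0,0,0]]
  ]
}}

```text
clock: 2.65
eef_pos: [0.4467, 0.3613, 0.1742]
tcp_rot: [[-0.401, 0.916, -0.006], [0.916, 0.401, -0.003], [-0.001, -0.007, -1.0]]
wrist_force: [0.7, -0.2, 0.1]
grip_width: 1.0
grasp_force: 0.0
```

```bash
python3 - <<'E'
from h import *
s=manip.sense();print(s['clock'],s['eef_pos'])
import pickle
p=eyes.camera_params('wrist');im=eyes.read_camera('wrist');pickle.dump(p,open('w2.pkl','wb'))
cv2.imwrite("pics/w2.png",cv2.resize(im[:,:,::-1],(800,600)))
E
```

```text
2.65 [0.44667083 0.36134843 0.17421413]
```

View pics/w2.png

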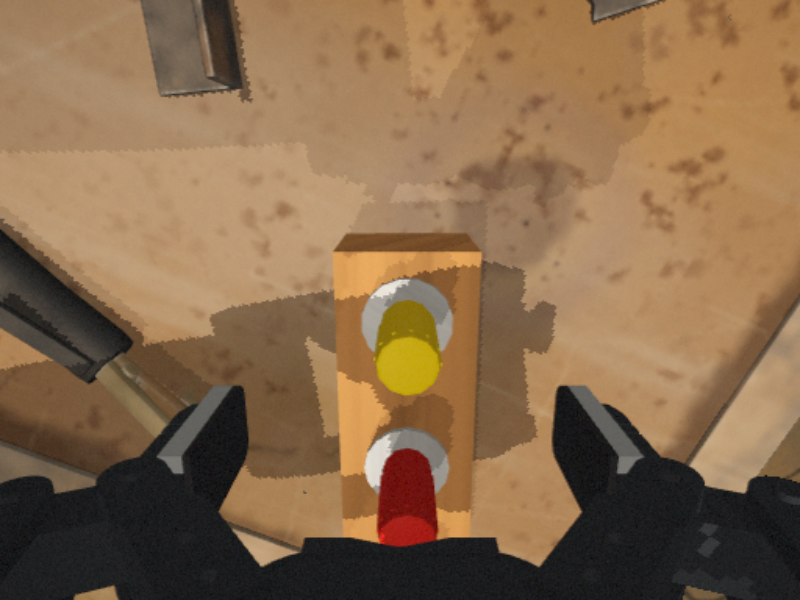

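Yellow's top is at (408,366) and its collar at (407,320), nearly centred between the fingers.

```bash
python3 - <<'E'
from h import *
import pickle;p=pickle.load(open('w2.pkl','rb'));s=manip.sense()
R=np.array(s['tcp_rot']);e=np.array(s['eef_pos'])
for uv,z in [((408,366),.127),((407,320),.077),((407,535),.127)]:
    q=atz(p,uv,z);print(q.round(4),(R.T@(q-e)/.025).round(3))
E
```

```text
[0.4497 0.3603 0.127 ] [-0.096  0.062  1.97 ]
[0.4492 0.3614 0.077 ] [-0.048  0.068  3.97 ]
[0.4787 0.294  0.127 ] [-2.989  0.06   1.971]
```

Request:
{"method": "drive_tool", "body": {
  "increments": [
    [[-0.08,0.07,0.6],[0,0,0]],
    [[0,0,0.8],[0,0,0]],
    [[0,0,0.8],[0,0,0]],
    [[0,0,0.6],[0,0,0]],
    [[0,0,0],[0,0,0]]
  ]
}}

```text
clock: 3.2
eef_pos: [0.4496, 0.3604, 0.1057]
tcp_rot: [[-0.401, 0.916, -0.004], [0.916, 0.401, -0.002], [-0.001, -0.004, -1.0]]
wrist_force: [-0.9, -0.4, 0.3]
grip_width: 0.996
grasp_force: 0.0
```

Request:
{"method": "drive_tool", "body": {
  "increments": [
    [[0,0,0],[0,0,0]],
    [[0,0,0],[0,0,0]],
    [[0,0,0],[0,0,0]],
    [[0,0,0],[0,0,0]],
    [[0,0,0],[0,0,0]]
  ],
  "claw": 0
}}

```text
clock: 3.7
eef_pos: [0.4513, 0.3614, 0.1094]
tcp_rot: [[-0.4, 0.916, 0.001], [0.916, 0.4, 0.0], [0.0, 0.001, -1.0]]
wrist_force: [-1.0, -0.1, 3.8]
grip_width: 0.264
grasp_force: 58.6
```

Request:
{"method": "drive_tool", "body": {
  "increments": [
    [[0,0,0],[0,0,0]],
    [[0,0,0],[0,0,0]],
    [[0,0,0],[0,0,0]],
    [[0,0,0],[0,0,0]],
    [[0,0,0],[0,0,0]]
  ]
}}

```text
clock: 4.2
eef_pos: [0.4513, 0.3614, 0.1094]
tcp_rot: [[-0.401, 0.916, 0.001], [0.916, 0.401, 0.0], [0.0, 0.001, -1.0]]
wrist_force: [-1.6, -1.2, 5.8]
grip_width: 0.266
grasp_force: 59.0
```

Request:
{"method": "drive_tool", "body": {
  "increments": [
    [[0,0,-0.3],[0,0,0]],
    [[0,0,-0.5],[0,0,0]],
    [[0,0,-0.6],[0,0,0]],
    [[0,0,-0.8],[0,0,0]],
    [[0,0,-0.8],[0,0,0]]
  ]
}}

```text
clock: 4.7
eef_pos: [0.4511, 0.3611, 0.1849]
tcp_rot: [[-0.4, 0.916, 0.001], [0.916, 0.4, 0.0], [0.0, 0.001, -1.0]]
wrist_force: [0.5, 0.5, -2.4]
grip_width: 0.263
grasp_force: 58.9
```

Request:
{"method": "drive_tool", "body": {
  "increments": [
    [[0,0,-0.8],[0,0,0]],
    [[0,0,-0.8],[0,0,0]],
    [[0,0,-0.6],[0,0,0]],
    [[0,0,-0.4],[0,0,0]],
    [[0,0,0],[0,0,0]]
  ]
}}

```text
clock: 5.2
eef_pos: [0.4518, 0.3616, 0.2506]
tcp_rot: [[-0.4, 0.916, 0.003], [0.916, 0.4, 0.002], [0.0, 0.004, -1.0]]
wrist_force: [0.3, 0.4, -2.8]
grip_width: 0.261
grasp_force: 59.0
```

```bash
python3 - <<'E'
from h import *
s=manip.sense();print(s['clock'],s['eef_pos'],s['tcp_rot'],s['wrist_force'],s['torque'],s['grip_width'],s['joint_pos'])
R=np.array(s['tcp_rot']);print(R.T@(np.array([.5545,-.2205,.24])-s['eef_pos'])/.025)
a=eyes.read_camera('scene')[150:246,100:228,::-1];b=eyes.read_camera('side')[100:230,120:290,::-1]
cv2.imwrite('pics/l.png',np.hstack([cv2.resize(a,(400,300)),cv2.resize(b,(400,300))]))
E
```

```text
5.2 [0.45177121 0.36156736 0.2505835 ] [[-4.00451732e-01  9.16312537e-01  3.12171161e-03]
 [ 9.16317757e-01  4.00447792e-01  1.82621687e-03]
 [ 4.23302890e-04  3.59179149e-03 -9.99993460e-01]] [ 0.26682127  0.43754861 -2.77264553] [ 0.01696038  0.0167078  -0.00019811] 0.26121766093364596 [ 3.13056760e+01 -3.47008564e+00  9.86656338e+01 -3.55207272e-03
  8.45972628e+01  7.69962392e+00]
[-22.98004248  -5.5597569    0.39364559]
```

View pics/l.png

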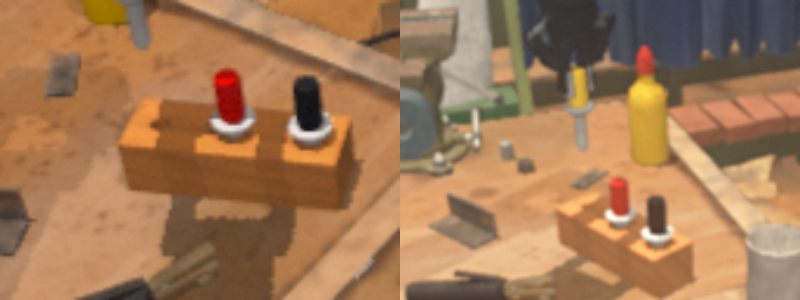

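The yellow pin is held upright and clear of the rack, with red and black still in their wells.

Request:
{"method": "drive_tool", "body": {
  "increments": [
    [[-0.5,-0.12,0],[0,0,0]],
    [[-0.95,-0.23,0],[0,0,0]],
    [[-0.95,-0.23,0],[0,0,0]],
    [[-0.95,-0.23,0],[0,0,0]],
    [[-0.95,-0.23,0],[0,0,0]]
  ]
}}

```text
clock: 5.8
eef_pos: [0.4698, 0.2503, 0.2469]
tcp_rot: [[-0.4, 0.916, -0.002], [0.916, 0.4, -0.001], [-0.0, -0.002, -1.0]]
wrist_force: [1.1, -0.3, -1.0]
grip_width: 0.265
grasp_force: 58.9
```

Request:
{"method": "drive_tool", "body": {
  "increments": [
    [[-0.95,-0.23,0],[0,0,0]],
    [[-0.95,-0.23,0],[0,0,0]],
    [[-0.95,-0.23,0],[0,0,0]],
    [[-0.95,-0.23,0],[0,0,0]],
    [[-0.95,-0.23,0],[0,0,0]]
  ]
}}

```text
clock: 6.3
eef_pos: [0.4908, 0.13, 0.2469]
tcp_rot: [[-0.4, 0.916, -0.002], [0.916, 0.4, -0.001], [0.0, -0.002, -1.0]]
wrist_force: [-0.5, -0.2, -1.9]
grip_width: 0.262
grasp_force: 58.9
```

Request:
{"method": "drive_tool", "body": {
  "increments": [
    [[-0.95,-0.23,0],[0,0,0]],
    [[-0.95,-0.23,0],[0,0,0]],
    [[-0.95,-0.23,0],[0,0,0]],
    [[-0.95,-0.23,0],[0,0,0]],
    [[-0.95,-0.23,0],[0,0,0]]
  ]
}}

```text
clock: 6.8
eef_pos: [0.5118, 0.0099, 0.2469]
tcp_rot: [[-0.4, 0.917, -0.002], [0.917, 0.4, -0.0], [0.001, -0.002, -1.0]]
wrist_force: [0.2, 0.2, -1.5]
grip_width: 0.267
grasp_force: 58.9
```

Request:
{"method": "drive_tool", "body": {
  "increments": [
    [[-0.95,-0.23,0],[0,0,0]],
    [[-0.95,-0.23,0],[0,0,0]],
    [[-0.95,-0.23,0],[0,0,0]],
    [[-0.95,-0.23,0],[0,0,0]],
    [[-0.95,-0.23,0],[0,0,0]]
  ]
}}

```text
clock: 7.3
eef_pos: [0.5329, -0.1103, 0.2469]
tcp_rot: [[-0.4, 0.917, -0.002], [0.917, 0.4, 0.0], [0.001, -0.002, -1.0]]
wrist_force: [-1.0, -0.0, -2.1]
grip_width: 0.262
grasp_force: 58.9
```

```bash
python3 - <<'E'
from h import *
s=manip.sense();print(s['clock'],s['eef_pos'],s['tcp_rot'],s['joint_pos'])
R=np.array(s['tcp_rot']);print(R.T@(np.array([.5545,-.2205,.24])-s['eef_pos'])/.025)
E
```

```text
7.3 [ 0.53286299 -0.1103072   0.24687969] [[-3.99948145e-01  9.16534586e-01 -2.41560629e-03]
 [ 9.16536736e-01  3.99950261e-01  4.46768946e-04]
 [ 1.37560156e-03 -2.03530750e-03 -9.99996983e-01]] [-1.95218364e+01 -7.93975049e+00  1.03173308e+02 -2.22112297e-02
  8.49054451e+01 -4.30948778e+01]
[-4.38635576 -0.9690629   0.27112671]
```

Request:
{"method": "drive_tool", "body": {
  "increments": [
    [[-0.95,-0.2,0],[0,0,0]],
    [[-0.95,-0.2,0],[0,0,0]],
    [[-0.95,-0.2,0],[0,0,0]],
    [[-0.8,-0.2,0.2],[0,0,0]],
    [[-0.6,-0.15,0.4],[0,0,0]]
  ]
}}

```text
clock: 7.8
eef_pos: [0.5545, -0.2175, 0.2328]
tcp_rot: [[-0.4, 0.917, 0.0], [0.917, 0.4, -0.0], [-0.0, 0.0, -1.0]]
wrist_force: [0.5, -1.0, -2.7]
grip_width: 0.265
grasp_force: 58.9
```

Request:
{"method": "drive_tool", "body": {
  "increments": [
    [[0,0,0.4],[0,0,0]],
    [[0,0,0.4],[0,0,0]],
    [[0,0,0],[0,0,0]],
    [[0,0,0],[0,0,0]],
    [[0,0,0],[0,0,0]]
  ]
}}

```text
clock: 8.3
eef_pos: [0.5549, -0.2151, 0.2139]
tcp_rot: [[-0.401, 0.916, 0.001], [0.916, 0.401, -0.0], [-0.001, 0.001, -1.0]]
wrist_force: [0.1, -0.4, -2.1]
grip_width: 0.261
grasp_force: 58.9
```

```bash
python3 - <<'E'
from h import *
s=manip.sense();print(s['clock'],s['eef_pos'],s['tcp_rot'],s['joint_pos'])
a=eyes.read_camera('scene')[180:300,300:420,::-1];b=eyes.read_camera('side')[240:360,260:380,::-1]
cv2.imwrite('pics/m.png',np.hstack([cv2.resize(a,(400,400)),cv2.resize(b,(400,400))]))
E
```

```text
8.3 [ 0.5549435  -0.21512352  0.21386358] [[-4.01337419e-01  9.15929908e-01  8.24235075e-04]
 [ 9.15930034e-01  4.01337807e-01 -3.70056640e-04]
 [-6.69742642e-04  6.06424084e-04 -9.99999592e-01]] [-2.83520481e+01  3.04687629e-01  9.85100224e+01  3.81288736e-03
  8.11336607e+01 -5.20144650e+01]
```

View pics/m.png

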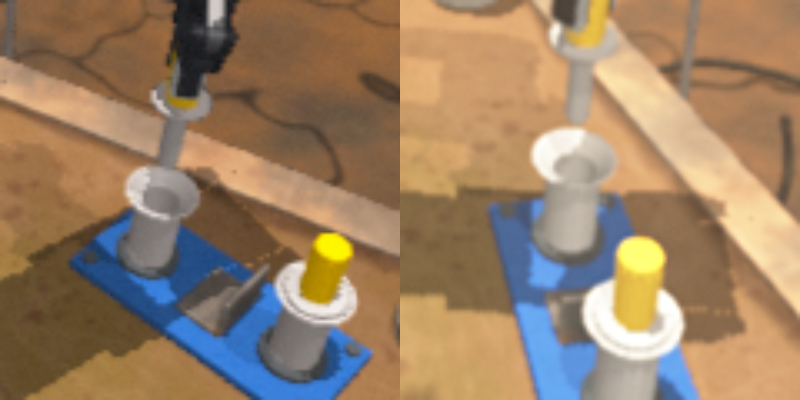

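The left crop (scene) shows the nose at (170,165) and the mouth centre at (162,194). In the right crop (side) they are at (178,119) and (174,159), measured within that crop.

```bash
python3 - <<'E'
from h import *
f=lambda uv,o:(uv[0]*.3+o[0],uv[1]*.3+o[1])
s=manip.sense();R=np.array(s['tcp_rot'])
P=[tri([('scene',f(a,(300,180))),('side',f(b,(260,240)))],1) for a,b in [((170,165),(178,119)),((162,194),(174,159)),((180,99),(186,36))]]
print(np.round(P,4)); print(R.T@(P[1]-P[0])/.025)
for n,uv in (('scene',f((162,194),(300,180))),('side',f((174,159),(260,240)))): print(atz(n,uv,.085,1))
for n,uv in (('scene',f((170,165),(300,180))),('side',f((178,119),(260,240)))): print(atz(n,uv,.115,1))
E
```

```text
[[ 0.5529 -0.2221  0.1163]
 [ 0.5534 -0.2215  0.0823]
 [ 0.5563 -0.2173  0.1786]]
[0.01484104 0.02734414 1.35884289]
[ 0.55014053 -0.22228687  0.085     ]
[ 0.55240681 -0.22345052  0.085     ]
[ 0.55227846 -0.22248544  0.115     ]
[ 0.5551857  -0.21952367  0.115     ]
```

The nose is over the mouth to within about 2 mm, so I'll lower it gently.

Request:
{"method": "drive_tool", "body": {
  "increments": [
    [[0,0,0.3],[0,0,0]],
    [[0,0,0.4],[0,0,0]],
    [[0,0,0.4],[0,0,0]],
    [[0,0,0.4],[0,0,0]],
    [[0,0,0.2],[0,0,0]]
  ]
}}

```text
clock: 8.9
eef_pos: [0.5538, -0.2152, 0.1685]
tcp_rot: [[-0.4, 0.916, -0.003], [0.916, 0.4, 0.001], [0.002, -0.002, -1.0]]
wrist_force: [-0.1, 0.5, -1.6]
grip_width: 0.267
grasp_force: 58.9
```

Request:
{"method": "drive_tool", "body": {
  "increments": [
    [[0,0,0.2],[0,0,0]],
    [[0,0,0.3],[0,0,0]],
    [[0,0,0.3],[0,0,0]],
    [[0,0,0.3],[0,0,0]],
    [[0,0,0.1],[0,0,0]]
  ]
}}

```text
clock: 9.4
eef_pos: [0.5541, -0.2153, 0.1394]
tcp_rot: [[-0.4, 0.916, -0.002], [0.916, 0.4, 0.001], [0.001, -0.001, -1.0]]
wrist_force: [0.2, 0.3, -1.7]
grip_width: 0.264
grasp_force: 58.9
```

Request:
{"method": "drive_tool", "body": {
  "increments": [
    [[0,0,0.15],[0,0,0]],
    [[0,0,0.15],[0,0,0]],
    [[0,0,0.1],[0,0,0]],
    [[0,0,0.1],[0,0,0]],
    [[0,0,0],[0,0,0]]
  ]
}}

```text
clock: 9.9
eef_pos: [0.5545, -0.2155, 0.1279]
tcp_rot: [[-0.4, 0.916, -0.001], [0.916, 0.4, 0.0], [0.0, -0.0, -1.0]]
wrist_force: [-0.8, 0.1, -2.0]
grip_width: 0.268
grasp_force: 58.9
```

Request:
{"method": "drive_tool", "body": {
  "increments": [
    [[0,0,0.08],[0,0,0]],
    [[0,0,0.08],[0,0,0]],
    [[0,0,0.06],[0,0,0]],
    [[0,0,0.06],[0,0,0]],
    [[0,0,0],[0,0,0]]
  ]
}}

```text
clock: 10.4
eef_pos: [0.5546, -0.2157, 0.1212]
tcp_rot: [[-0.4, 0.916, -0.0], [0.916, 0.4, -0.0], [-0.0, -0.0, -1.0]]
wrist_force: [0.2, 0.0, -2.2]
grip_width: 0.265
grasp_force: 59.0
```

```bash
python3 - <<'E'
from h import *
s=manip.sense();print(s['clock'],s['eef_pos'],s['wrist_force'],s['torque'])
a=eyes.read_camera('scene')[180:300,300:420,::-1];b=eyes.read_camera('side')[240:360,260:380,::-1]
cv2.imwrite('pics/n.png',np.hstack([cv2.resize(a,(400,400)),cv2.resize(b,(400,400))]))
E
```

```text
10.4 [ 0.55463046 -0.21567131  0.12115766] [ 0.18301629  0.03791672 -2.20769122] [ 0.00718528 -0.03169735 -0.05966899]
```

View pics/n.png

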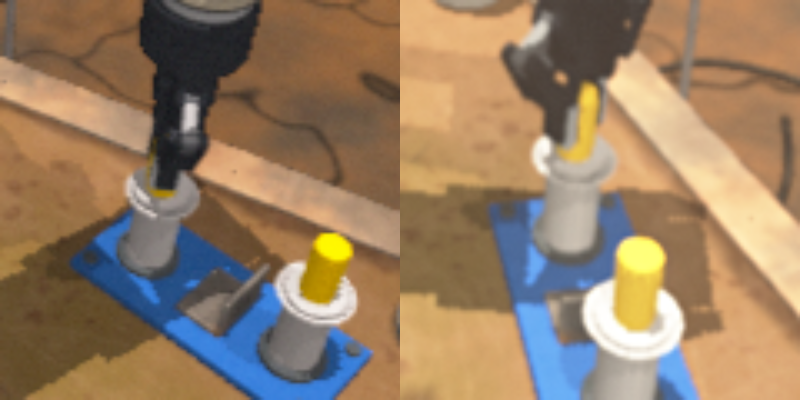

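The collar is entering the funnel and there's no contact force yet. I'll keep going in small steps.

Request:
{"method": "drive_tool", "body": {
  "increments": [
    [[0,0,0.04],[0,0,0]],
    [[0,0,0.04],[0,0,0]],
    [[0,0,0.04],[0,0,0]],
    [[0,0,0.03],[0,0,0]],
    [[0,0,0],[0,0,0]]
  ]
}}

```text
clock: 11.0
eef_pos: [0.5553, -0.2168, 0.1196]
tcp_rot: [[-0.4, 0.916, 0.001], [0.916, 0.4, -0.002], [-0.003, 0.0, -1.0]]
wrist_force: [-4.1, -1.4, 6.0]
grip_width: 0.27
grasp_force: 60.0
```

Request:
{"method": "drive_tool", "body": {
  "increments": [
    [[0,0,0.04],[0,0,0]],
    [[0,0,0.04],[0,0,0]],
    [[0,0,0],[0,0,0]],
    [[0,0,0],[0,0,0]],
    [[0,0,0],[0,0,0]]
  ]
}}

```text
clock: 11.5
eef_pos: [0.5554, -0.2171, 0.1194]
tcp_rot: [[-0.401, 0.916, 0.001], [0.916, 0.401, -0.003], [-0.003, 0.0, -1.0]]
wrist_force: [-6.7, -0.1, 14.1]
grip_width: 0.262
grasp_force: 60.8
```

Request:
{"method": "drive_tool", "body": {
  "increments": [
    [[0.02,-0.04,0],[0,0,0]],
    [[0.01,-0.04,0],[0,0,0]],
    [[0,0,0],[0,0,0]],
    [[0,0,0],[0,0,0]],
    [[0,0,0],[0,0,0]]
  ]
}}

```text
clock: 12.0
eef_pos: [0.5547, -0.2173, 0.1191]
tcp_rot: [[-0.4, 0.916, 0.006], [0.916, 0.4, -0.004], [-0.006, 0.004, -1.0]]
wrist_force: [0.1, -1.9, 8.4]
grip_width: 0.262
grasp_force: 60.1
```

Request:
{"method": "drive_tool", "body": {
  "increments": [
    [[0,0,0],[0,0,0]],
    [[0,0,0],[0,0,0]],
    [[0,0,0],[0,0,0]],
    [[0,0,0],[0,0,0]],
    [[0,0,0],[0,0,0]]
  ],
  "claw": 0.45,
  "squeeze": 20
}}

```text
clock: 12.5
eef_pos: [0.5523, -0.2155, 0.1151]
tcp_rot: [[-0.4, 0.916, -0.001], [0.916, 0.4, 0.0], [0.001, -0.0, -1.0]]
wrist_force: [-0.2, 1.0, 0.0]
grip_width: 0.45
grasp_force: 0.0
```

Request:
{"method": "drive_tool", "body": {
  "increments": [
    [[0,0,0],[0,0,0]],
    [[0,0,0],[0,0,0]],
    [[0,0,0],[0,0,0]],
    [[0,0,0],[0,0,0]],
    [[0,0,0],[0,0,0]]
  ],
  "claw": 0.8
}}

```text
clock: 13.0
eef_pos: [0.5525, -0.2158, 0.1156]
tcp_rot: [[-0.4, 0.916, 0.0], [0.916, 0.4, -0.0], [-0.0, 0.0, -1.0]]
wrist_force: [0.5, 0.1, 0.4]
grip_width: 0.801
grasp_force: 0.0
```

Request:
{"method": "drive_tool", "body": {
  "increments": [
    [[0,0,-0.4],[0,0,0]],
    [[0,0,-0.8],[0,0,0]],
    [[0,0,-0.8],[0,0,0]],
    [[0,0,-0.8],[0,0,0]],
    [[0,0,-0.8],[0,0,0]]
  ]
}}

```text
clock: 13.5
eef_pos: [0.5527, -0.2158, 0.2074]
tcp_rot: [[-0.4, 0.916, 0.001], [0.916, 0.4, -0.0], [-0.001, 0.001, -1.0]]
wrist_force: [0.4, 0.3, -0.6]
grip_width: 0.801
grasp_force: 0.0
```

Request:
{"method": "drive_tool", "body": {
  "increments": [
    [[0,0,-0.8],[0,0,0]],
    [[0,0,-0.8],[0,0,0]],
    [[0,0,-0.5],[0,0,0]],
    [[0,0,0],[0,0,0]],
    [[0,0,0],[0,0,0]]
  ]
}}

```text
clock: 14.0
eef_pos: [0.5524, -0.2157, 0.2578]
tcp_rot: [[-0.4, 0.916, -0.0], [0.916, 0.4, 0.0], [0.0, -0.0, -1.0]]
wrist_force: [0.1, -0.1, -1.2]
grip_width: 0.796
grasp_force: 0.0
```

```bash
python3 - <<'E'
from h import *
s=manip.sense();print(s['clock'],s['eef_pos'],s['wrist_force'])
a=eyes.read_camera('scene')[180:300,300:420,::-1];b=eyes.read_camera('side')[240:360,260:380,::-1]
cv2.imwrite('pics/o.png',np.hstack([cv2.resize(a,(400,400)),cv2.resize(b,(400,400))]))
E
```

```text
14.0 [ 0.55238391 -0.21568785  0.25780206] [ 0.12987855 -0.11063848 -1.24128274]
```

View pics/o.png

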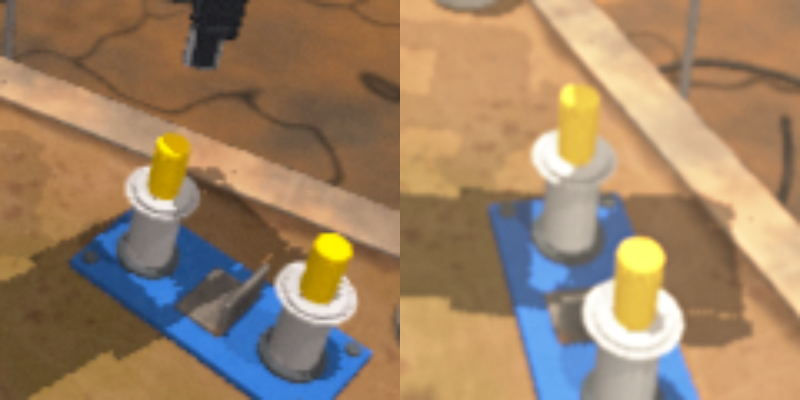

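In both crops the pin stands in the socket with its collar in the funnel, looking like the fitted one. New head tops are at (174,142) and (180,91), fitted at (334,244) and (241,248). I'll check heights before handing in.

```bash
python3 - <<'E'
from h import *
f=lambda uv,o:(uv[0]*.3+o[0],uv[1]*.3+o[1])
T=lambda a,b:tri([('scene',f(a,(300,180))),('side',f(b,(260,240)))],1)
print(T((174,142),(180,91)),T((334,244),(241,248)))
for n,o in(('scene',(300,180)),('side',(260,240))):
    p=eyes.camera_params(n)
    for q in [(.5534,-.2215,.132),(.5534,-.2215,.085)]:
        c=np.array(p['R'])@q+p['t'];print(n,((p['fx']*c[0]/c[2]+p['cx']-o[0])/.3,(p['fy']*c[1]/c[2]+p['cy']-o[1])/.3))
E
```

```text
[ 0.55341091 -0.22095763  0.13886187] [ 0.52049469 -0.34625027  0.13721216]
scene (np.float64(173.19311439623488), np.float64(147.5696295289768))
scene (np.float64(162.5787892293016), np.float64(190.840830048557))
side (np.float64(178.950932388647), np.float64(101.2033148300759))
side (np.float64(173.8669142601278), np.float64(156.6549622033089))
```

```bash
python3 - <<'E'
from h import *
im=np.mean([eyes.read_camera('scene').astype(float) for _ in range(4)],0).astype(np.uint8)[:,:,::-1]
jm=np.mean([eyes.read_camera('side').astype(float) for _ in range(4)],0).astype(np.uint8)[:,:,::-1]
c=lambda m,x,y:cv2.resize(m[y:y+37,x:x+50],(400,296),interpolation=cv2.INTER_CUBIC)
cv2.imwrite('pics/p.png',np.vstack([np.hstack([c(im,325,216),c(im,372,248)]),np.hstack([c(jm,287,262),c(jm,307,308)])]))
E
```

```text
(no output)
```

View pics/p.png

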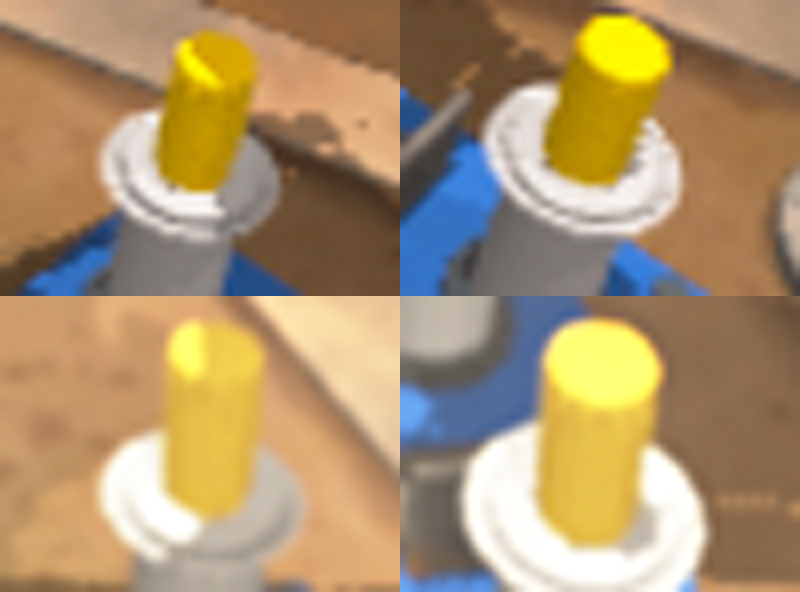

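The enlarged crops show the new pin (left) with its collar level inside the funnel rim and its head upright, matching the fitted pin (right).

```bash
python3 -c "
from plant import manip
print(manip.finish_job())"
```

```text
the job is handed in; nothing more can be done
None
```

The yellow-headed pin is in the jig's empty socket and released: it looks fully home and upright in the camera views, the red and black pins were left in the rack, and the job was handed in about 15 s into the 40 s limit.

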